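Move the oiled ring to the display peg with the lifting fork

TASK

The large wooden ring on the two-peg drying rack is freshly oiled and must not be touched by the gripper. Pick up the two-pronged wooden lifting fork by its upright handle, lift the large ring up and off its peg with the prongs, carry it over and hang it on the single peg of the display stand. Then draw the fork out and stand it upright on the table again; do not let the ring fall, and leave the small ring and the other goods where they are.

Things in the scene. Friction and masses are not known exactly. Their poses are not given: they have to be found in the camera images.
- fork: Loose two-pronged wooden lifting fork, about 140 g, standing upright on the table. Origin under its foot on the handle's axis; x forward (where the prongs point), z up. Foot: x -35 to 41, 60 mm wide, 14 thick. Handle: upright bar 24 x 24 mm at x = y = 0, z 14 to 136.
- fork_grip (a point): Centre of the handle where to grip it from above, z 110 on the fork; axes as the fork's.
- fork_prongs (a point): Midway between the two prongs where the ring should sit: x 85, z 70 on the fork. Prongs: 8 mm thick, axes at y -18 and 18, z 70, level from x 16 to 106, then bent up to end at x 113, z 80; 28 mm clear gap between them. Their crossbar (46 mm wide) is at x 10 to 22. Axes as the fork's.
- large_ring: Large bark-edged wooden ring, the one to move: outside diameter 100 mm, hole 64 mm, 14 mm thick, about 60 g. Origin at the centre of the hole; x is the ring's axis (parallel to its peg, pointing away from the robot), z up. It hangs with the top of its hole on a drying-rack peg, on the left or the right one; its centre is 27 mm below the peg's axis.
- small_ring: Small bark-edged wooden ring on the other rack peg, to be left alone: outside 72 mm, hole 40 mm, 14 mm thick. Origin at its centre; x its axis.
- rack: Fixed drying rack. Origin on the table under the middle of its crossbar's front face (x = 0); x points away from the robot, y along the crossbar (288 mm long, top at z 185). Base plank 90 x 290 x 14 mm. Two round pegs 10 mm thick at y -70 and 70, axes at z 170, stick out level to x -72, then turn up to end at x -80, axis at z 182 (top of the wood z 187).
- rack_peg_left (a point): Point on the axis of the rack's peg at y = +70, 40 mm in front of the crossbar; frame as the rack's.
- rack_peg_right (a point): Point on the axis of the rack's peg at y = -70, 40 mm in front of the crossbar; frame as the rack's.
- stand: Fixed display stand: log-slice foot 124 mm across, 24 thick; one 20 x 20 mm post, 210 mm high; one empty peg 10 mm thick, axis at z 190, level to x -72, then turned up to end at x -80, axis at z 202 (top of the wood z 207). Origin on the table under the middle of the post's front face (x = 0); x points away from the robot.
- stand_peg (a point): Point on the axis of the stand's peg, 40 mm in front of the post; frame as the stand's (x back along the peg towards the post, y left, z up). The large ring hanging on it has its centre 27 mm below the peg's axis.
- oil_jar: Loose amber jar, 60 mm across, 55 mm high; origin under its centre. Leave it.
- log_slice: Loose wooden disc, 72 mm across, 30 mm high; origin under its centre. Leave it.
- pot: Loose white cup, 72 mm across, 70 mm high; origin under its centre. Leave it.
- stub: Loose wooden stub, 44 mm across, 45 mm high; origin under its centre. Leave it.
- brush: Loose flat paint brush lying on the table, handle towards its own -x. Leave it.
There are look-alikes about, which are no part of the job. Leave any purple look-alike of the fork alone.

How it is judged:
On the way:
1. the large ring is carried on the fork, clear of the rack (distance of large_ring from where it was at the start of the episode above 0.07 m and contact force between large_ring and fork above 0.1 N and contact force between large_ring and rack below 0.05 N), for 0.2 s.
At the end, for the whole second after the job is handed in: The large ring hangs at rest on the display stand's peg (centre within 35 mm along and 15 mm across the peg from the middle of the peg, 15 to 35 mm below its axis), free of the fork; the fork stands still and upright (within 0.1 rad) with its foot on the table (origin below 12 mm) (x of large_ring in the frame of stand_peg between -0.035 and 0.035 m and y of large_ring in the frame of stand_peg between -0.015 and 0.015 m and z of large_ring in the frame of stand_peg between -0.035 and -0.015 m and contact force between large_ring and stand above 0.1 N and contact force between large_ring and fork below 0.05 N and linear speed of large_ring below 0.05 m/s and height (world z) of fork below 0.012 m and angle between fork's own z axis and vertical below 0.1 rad and linear speed of fork below 0.03 m/s); the robot touches nothing.
It fails at once if the gripper or arm touches the large ring (contact force between large_ring and the fingers above 0.3 N or contact force between large_ring and the arm above 0.3 N).
It fails at once if the large ring falls (its centre sinks below 65 mm) (height (world z) of large_ring below 0.065 m).
It fails at once if the small ring or another listed bystander is moved more than 30 mm (distance of any of small_ring, oil_jar, log_slice, pot, stub, brush from where it was at the start of the episode above 0.03 m).
It also fails if it takes over 72 s, if anything falls off the work surface, if the arm or the gripper's body presses on something with over 40 N, if the wrist force passes 120 N, or if a joint passes its speed limit or range.

ROBOT

A 6-joint arm with a two-finger parallel gripper is mounted at the origin on the work surface. World frame = base frame: x ahead of the robot, y to its left, z up, the work surface at z = 0. Lengths are in m, angles in rad, forces in N, time in s.
With the tool pointing down it reaches from about 0.3 to 0.775 m from the base axis. Payload 14.6 kg.
Tool frame: the origin (TCP) lies midway between the tips of the shut fingers; the grasp point (between the pads) lies 19 mm behind it (robot.grip_point_offset is the distance from the TCP to the grasp point, in m); z points along the fingers, y is the direction in which the jaws open and shut (so a half turn about z gives the same grasp; the last joint's range is limited). The gripper opens to 85 mm and grips with 20 to 120 N. Pads are 22 mm wide; open, the fingers measure 114 mm over their backs; the gripper's body (76 mm by 85 mm) begins 54 mm behind the grasp point. The pads swing forward as they close: fully open they stand 13 mm farther back than shut.
Start: joints at [1.257, 0.3, 1.521, -0, 1.321, -0.067], TCP at [0.134, 0.533, 0.231] pointing down, gripper open.
Joint ranges: [-3.03, 3.03], [-0.79, 2.21], [0.23, 2.52], [-1.04, 4.18], [0, 3.07], [-2.55, 2.55]. Speed limits (rad/s): [2.22, 2.22, 2.57, 3.14, 3.14, 3.14].

INTERFACE

Orientations are given as a unit quaternion [w, x, y, z].
In Python, from plant import robot gives the robot as it stands. The module is installed in compiled form; this text tells all that it offers.
- The arm moves only by the tool carry_out, never from a script. Its argument "commands" is a list that holds one entry, the list of rows, each a list of 4 numbers: the shift along the tool's x, y, z in cm, then the turn about the tool's z in rad. A call has 1 to 20 rows; each row shifts and turns the commanded pose from where the row before left it, along the tool's axes as they then stand; what a row does not reach is not made up. A row lasts 1/12 s, in which the tool goes at most 41.7 mm and 7.16 degrees, less where a joint would pass 70% of its speed; a pose out of reach is approached as far as the arm can. A call is refused whole if a number of a shift passes 4.17 or a number of a turn 0.125, either way. A call with a gripper value outside its range is refused whole. "grip" is the opening, from -1 (shut) to 1 (fully open), set as the call begins (left out, the last holds). The fingers move at their own pace and stop on an object; "force" is the grip in N (left out, the last holds). Time passes only in rows, so rows that do not move let the fingers close. It gives the time, the measured TCP pose, the force and the opening at its end, in the units of the state.
- robot.observe(): the state, without advancing time (a new reading comes with each control period).
- robot.capture(name): name is "side" or "top"; returns a dict with "img" (420x560x3 uint8, red, green, blue), "z_map" (420x560 float32, m along the optical axis (not along the pixel's ray), 0 where there is no reading), "fx", "fy", "cx", "cy" (pixels), "R" (3x3) and "t" (3): a world point X has camera coordinates R X + t. Camera axes: x right, y down, z forward; pixel columns grow to the right and rows downward; lengths in m; the calibration is good to about 2 mm. A picture is of the moment at which its call begins.
- robot.job_done(): hands the job in, once; it reports no verdict.
Trained networks look in the newest picture that a camera, given by its name, has taken for a name from the list of things; names that differ only in an ending like _2 or _b are one class to them, and where a whole thing is asked for, a point or a joint stands for the part that bears it (a point fixed in the world has none). Each returns a list of dicts, best first, with "confidence" (0 to 1); they miss things now and then, are a little off and sometimes report something else, mostly with a low value. They report only what shows in the picture. A call takes as long as a camera call. They do not tell look-alikes from the thing itself.
- robot.recognise(target, camera): "point" ([column, row] in pixels, amid what is visible of it).
- robot.silhouettes(target, camera): "region" (420x560 bool, what is visible of it) and "point" ([column, row] in pixels, amid what is visible of it).
The state is a dict: "time_s": time; "q": joint angles; "joint_vel": joint speeds; "joint_efforts": joint torques, N m; "position": TCP position; "tool_rot": TCP orientation; "wrist_force": force on the tool from outside, world axes, zero at the start; "ft_torque": the same for the moment, N m; "finger_gap": finger opening in m.
Only numpy, scipy, OpenCV 4.12 (cv2) and the standard library are available. Lean on these libraries where they do the work, as an engineer would, in place of code of your own. Each camera call takes 0.05 s, during which the arm holds its last target. There are 200 camera calls.

## Working session

There is one attempt and no reset: what is moved stays moved. The work goes in short steps, Python scripts to look and compute and a tool call to move; the robot and the scene stay as the last step left them, time stands still between calls to the robot, and variables do not carry over. Pictures are saved under pics/ and viewed, about 8 in all and at most 12, crops included, and the job is handed in when it is done.

Besides the shell and the picture viewer there is one more tool, called after "Request:" in YAML: its name, and indented under it one key for each argument. carry_out: Moves the arm, as the interface text tells. Its arguments: {"type":"object","properties":{"commands":{"type":"array"},"grip":{"type":"number"},"force":{"type":"number"}},"required":["commands"]}

```bash
mkdir -p pics; cat > h.py <<'E'
import numpy as np, cv2
from plant import robot
def cap(n,f=None):
    c=robot.capture(n)
    if f: cv2.imwrite('pics/'+f,c['img'][:,:,::-1])
    return c
def pts(c,mask=None):
    v,u=np.nonzero((c['z_map']>0)&(mask if mask is not None else True))
    z=c['z_map'][v,u]
    P=np.stack([(u-c['cx'])/c['fx']*z,(v-c['cy'])/c['fy']*z,z],1)
    return (P-c['t'])@c['R'], np.stack([u,v],1)
E
python3 - <<'E'
from h import *
s=robot.observe();print(s)
for n in ('side','top'):
    c=cap(n,n+'1.png');print(n,c['fx'],-c['R'].T@c['t'],c['R'][2])
    for t in ['fork','large_ring','small_ring','rack','stand','oil_jar','log_slice','pot','stub','brush']:
        for d in robot.silhouettes(t,n)[:3]:
            P,_=pts(c,d['region'])
            if len(P): print(t,round(d['confidence'],2),np.round(d['point']),np.round(np.median(P,0),3),np.round(np.percentile(P,2,axis=0),3),np.round(np.percentile(P,98,axis=0),3),len(P))
E
```

```text
{'time_s': 0.0, 'q': array([ 1.25740435e+00,  3.00504895e-01,  1.52164194e+00, -1.05213798e-05,
        1.32068659e+00, -6.66278612e-02]), 'joint_vel': array([ 4.68802572e-04, -6.37686626e-04, -7.48912736e-05,  7.70990479e-04,
       -7.61907605e-04, -1.71646229e-04]), 'joint_efforts': array([-1.99611903e-03, -5.43500447e+01, -3.61786151e+01, -1.64672256e-04,
        4.11796922e-03,  3.51188748e-05]), 'position': array([0.13428874, 0.53309223, 0.23067703]), 'tool_rot': array([-1.12166740e-04,  1.23067931e-01,  9.92398055e-01, -6.10181785e-04]), 'wrist_force': array([ 0.91019792, -0.69419614, -0.60109742]), 'ft_torque': array([ 0.04933629, -0.03066085, -0.05413441]), 'finger_gap': 0.08528902123265092}
side 418.10983063002027 [ 0.16398844 -0.76691783  0.80061104] [ 0.25386988  0.75557173 -0.60387205]
fork 0.95 [285. 245.] [0.442 0.042 0.044] [ 0.403  0.009 -0.002] [0.56  0.167 0.136] 1103
fork 0.79 [230. 169.] [0.381 0.487 0.044] [0.357 0.461 0.005] [0.409 0.516 0.135] 395
fork 0.62 [292. 182.] [0.549 0.317 0.039] [0.506 0.287 0.   ] [0.586 0.389 0.134] 588
large_ring 0.61 [416. 289.] 
[... 2212 characters left out ...]
26] [0.61  0.11  0.003] [0.736 0.22  0.21 ] 1758
oil_jar 0.92 [204. 258.] [0.36  0.276 0.055] [0.334 0.253 0.009] [0.389 0.304 0.059] 451
log_slice 0.94 [416. 237.] [ 0.412 -0.27   0.03 ] [ 0.378 -0.304  0.002] [ 0.445 -0.238  0.035] 673
log_slice 0.29 [156. 265.] [0.335 0.392 0.044] [ 0.313  0.373 -0.001] [0.358 0.43  0.049] 344
pot 0.95 [316. 121.] [ 0.722 -0.028  0.032] [ 0.678 -0.058  0.   ] [0.758 0.006 0.073] 706
stub 0.83 [157. 266.] [0.335 0.391 0.045] [0.316 0.373 0.014] [0.355 0.414 0.049] 278
stub 0.68 [383. 144.] [ 0.642 -0.192  0.019] [ 0.575 -0.332  0.008] [ 0.683 -0.055  0.188] 3716
brush 0.65 [440. 279.] [ 0.305 -0.338  0.019] [ 0.263 -0.446 -0.   ] [ 0.347 -0.267  0.024] 994
```

View pics/side1.png

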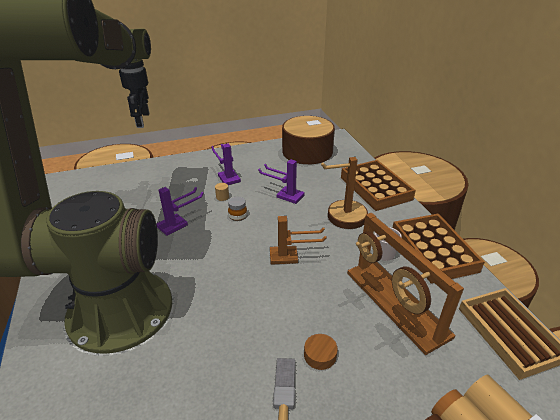

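View pics/top1.png

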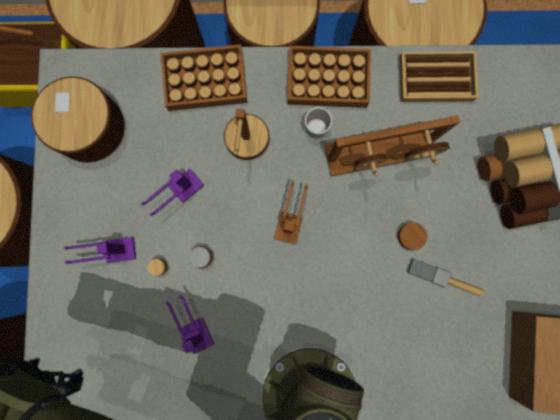

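Both pictures show the brown fork at top (290,215), side (288,245). The three purple forks are look-alikes. The large ring is on the right rack peg at side (411,290), the small one is on the left at (370,247), and the stand is at top (246,135). Next I'll fit the exact poses to the depth cloud.

```bash
cat > fit.py <<'E'
from h import *
from scipy.optimize import least_squares
def box(P,lo,hi):
    lo,hi=np.array(lo),np.array(hi);q=np.abs(P-(lo+hi)/2)-(hi-lo)/2
    return np.linalg.norm(np.maximum(q,0),axis=1)+np.minimum(q.max(1),0)
def cap_(P,a,b,r):
    a,b=np.array(a),np.array(b);d=b-a;t=np.clip((P-a)@d/(d@d),0,1)
    return np.linalg.norm(P-a-t[:,None]*d,axis=1)-r
def cyl(P,c,ax,ri,ro,h):  # annulus along axis ax
    D=P-np.array(c);a=np.abs(D[:,ax])-h;r=np.linalg.norm(np.delete(D,ax,1),axis=1)
    q=np.stack([np.abs(r-(ri+ro)/2)-(ro-ri)/2,a],1)
    return np.linalg.norm(np.maximum(q,0),axis=1)+np.minimum(q.max(1),0)
def peg(P,y,z): return np.minimum(cap_(P,[0,y,z],[-.072,y,z],.005),cap_(P,[-.072,y,z],[-.080,y,z+.012],.005))
def fork(P,p): return np.min([box(P,[-.035,-.03,0],[.041,.03,.014]),box(P,[-.012,-.012,.014],[.012,.012,.136]),box(P,[.010,-.023,.064],[.022,.023,.076])]+
   [cap_(P,[.016,s,.07],[.106,s,.07],.004) for s in(-.018,.018)]+[cap_(P,[.106,s,.07],[.113,s,.08],.004) for s in(-.018,.018)],0)
def rack(P,p): return np.min([box(P,[0,-.144,.155],[p[3],.144,.185]),peg(P,.07,.17),peg(P,-.07,.17),
   cyl(P,[p[4],-.07,.143],0,.032,.05,.007),cyl(P,[p[5],.07,.155],0,.02,.036,.007)],0)
def stand(P,p): return np.min([box(P,[0,-.01,.02],[.02,.01,.21]),peg(P,0,.19),cyl(P,[p[3],0,.012],2,0,.062,.012)],0)
def ring(P,p): return cyl(P,[0,0,p[3]],0,.032,.05,.007)
def fit(f,P,p0,dz=0):
    def loc(p):
        c,s=np.cos(p[2]),np.sin(p[2]);D=P-[p[0],p[1],0]
        return np.stack([c*D[:,0]+s*D[:,1],-s*D[:,0]+c*D[:,1],D[:,2]],1)
    r=least_squares(lambda p:f(loc(p),p),p0,loss='soft_l1',f_scale=.003,x_scale=.01)
    d=np.abs(f(loc(r.x),r.x));print(f.__name__,np.round(r.x,4),'med',round(np.median(d),4),'p90',round(np.percentile(d,90),4),len(P));return r.x
def sel(P,x0,x1,y0,y1,z0,z1=.3): return P[(P[:,0]>x0)&(P[:,0]<x1)&(P[:,1]>y0)&(P[:,1]<y1)&(P[:,2]>z0)&(P[:,2]<z1)]
E
python3 - <<'E'
from fit import *
A=[pts(cap(n))[0] for n in('side','top')]
for Q in (A[0],A[1],np.vstack(A)):
    fit(fork,sel(Q,.38,.58,-.02,.11,.008),[.44,.045,-.15])
    for y in (.2,-.1): fit(stand,sel(Q,.58,.76,.08,.24,.01),[.68,.155,y,.0])
    fit(rack,sel(Q,.55,.72,-.36,-.04,.095),[.65,-.2,.2,.02,-.04,-.04])
E
```

```text
fork [ 0.4361  0.0528 -0.2616] med 0.0009 p90 0.0024 964
stand [ 0.6756  0.1648 -0.1074  0.0118] med 0.001 p90 0.0026 1305
stand [ 0.6756  0.1648 -0.1074  0.0118] med 0.001 p90 0.0026 1305
rack [ 0.6402 -0.2001  0.191   0.0173 -0.0433 -0.042 ] med 0.0008 p90 0.0025 3667
fork [ 0.4342  0.0538 -0.2544] med 0.0012 p90 0.0032 848
stand [ 0.6742  0.166  -0.1097  0.0123] med 0.0012 p90 0.0035 1698
stand [ 0.6742  0.166  -0.1097  0.0123] med 0.0012 p90 0.0035 1698
rack [ 0.639  -0.1983  0.1917  0.1518 -0.0431 -0.0421] med 0.001 p90 0.0034 2391
fork [ 0.4346  0.0533 -0.2565] med 0.0011 p90 0.0028 1812
stand [ 0.6748  0.1652 -0.114   0.0123] med 0.0011 p90 0.0032 3003
stand [ 0.6748  0.1652 -0.114   0.0123] med 0.0011 p90 0.0032 3003
rack [ 0.6398 -0.1993  0.1916  0.0172 -0.0432 -0.042 ] med 0.0009 p90 0.0032 6058
```

```bash
cat > plan.py <<'E'
import sys; from h import *
# plan.py x y z yaw : remaining shift in tool axes (cm) AFTER the turn, and turn
def plan(x,y,z,yaw):
    s=robot.observe();w,a,b,c=s['tool_rot']
    ang=np.arctan2(2*(a*b+w*c),1-2*(b*b+c*c))   # tool x world angle
    turn=-(yaw+np.pi-ang); turn=(turn+np.pi)%(2*np.pi)-np.pi
    t=yaw+np.pi; X=np.array([np.cos(t),np.sin(t)]);Y=np.array([X[1],-X[0]])
    d=np.array([x,y,z])-s['position']
    print('t',round(s['time_s'],2),'pos',np.round(s['position'],4),'turn',round(turn,4),'shift cm',np.round(100*np.array([X@d[:2],Y@d[:2],-d[2]]),2),'gap',round(s['finger_gap'],4),'F',np.round(s['wrist_force'],1))
def ahead(X,yaw,back,side=0): return np.array(X)[:2]-back*np.array([np.cos(yaw),np.sin(yaw)])
if __name__=='__main__': plan(*map(float,sys.argv[1:]))
E
python3 plan.py .4346 .0533 .18 -.2565
```

```text
t 1.2 pos [0.1344 0.5333 0.2313] turn 0.0097 shift cm [-41.22 -38.82   5.13] gap 0.0853 F [0.1 0.4 0.8]
```

Request:
carry_out:
  commands:
    - [[-1.2, -1.15, 0, 0], [-2.4, -2.3, 0, 0], [-2.4, -2.3, 0, 0], [-2.4, -2.3, 0, 0], [-2.4, -2.3, 0, 0], [-2.4, -2.3, 0, 0], [-2.4, -2.3, 0, 0], [-2.4, -2.3, 0, 0], [-2.4, -2.3, 0, 0], [-2.4, -2.3, 0, 0], [-2.4, -2.3, 0, 0], [-2.4, -2.3, 0, 0], [-2.4, -2.3, 0, 0], [-2.4, -2.3, 0, 0], [-2.4, -2.3, 0, 0], [-2.4, -2.3, 0, 0], [-2.4, -2.3, 0, 0], [-1.2, -1.15, 0, 0], [0, 0, 0, 0]]
  grip: 1
  force: 80

```text
time_s: 2.78
position: [0.4357, 0.0521, 0.2312]
tool_rot: [0.0, 0.125, 0.992, -0.0]
wrist_force: [0.0, 0.7, 0.5]
finger_gap: 0.0853
```

```bash
python3 plan.py .4346 .0533 .091 -.2565
```

```text
t 2.78 pos [0.4357 0.0521 0.2312] turn 0.0067 shift cm [ 0.13  0.09 14.02] gap 0.0853 F [0.  0.7 0.5]
```

Request:
carry_out:
  commands:
    - [[0.13, 0.09, 0.5, 0.007], [0, 0, 1.5, 0], [0, 0, 1.5, 0], [0, 0, 1.5, 0], [0, 0, 1.5, 0], [0, 0, 1.5, 0], [0, 0, 1.5, 0], [0, 0, 1.5, 0], [0, 0, 1.5, 0], [0, 0, 1.0, 0], [0, 0, 0.5, 0], [0, 0, 0, 0], [0, 0, 0, 0]]

```text
time_s: 3.87
position: [0.4335, 0.056, 0.0916]
tool_rot: [0.0, 0.126, 0.992, 0.0]
wrist_force: [0.4, -0.5, 0.1]
finger_gap: 0.0854
```

Request:
carry_out:
  commands:
    - [[0, 0, 0, 0], [0, 0, 0, 0], [0, 0, 0, 0], [0, 0, 0, 0], [0, 0, 0, 0], [0, 0, 0, 0], [0, 0, 0, 0], [0, 0, 0, 0]]
  grip: -1
  force: 80

```text
time_s: 4.53
position: [0.4336, 0.0557, 0.0915]
tool_rot: [0.0, 0.127, 0.992, 0.0]
wrist_force: [-1.3, 0.0, 4.3]
finger_gap: 0.0232
```

Request:
carry_out:
  commands:
    - [[0, 0, -0.3, 0], [0, 0, -0.6, 0], [0, 0, -1, 0], [0, 0, -1.2, 0], [0, 0, -1.2, 0], [0, 0, -1.2, 0], [0, 0, -1, 0], [0, 0, -0.8, 0], [0, 0, 0, 0], [0, 0, 0, 0]]

```text
time_s: 5.37
position: [0.4335, 0.0557, 0.1645]
tool_rot: [0.0, 0.127, 0.992, 0.0]
wrist_force: [0.4, 0.4, -2.1]
finger_gap: 0.0232
```

```bash
cat > fk.py <<'E'
from fit import *
# fit the held fork: local frame rel. to TCP; prints fork origin, yaw, pitch(about y), z
def heldfork(f=None):
    Q=np.vstack([pts(cap('side',f))[0],pts(cap('top'))[0]])
    s=robot.observe();T=s['position'];w,a,b,c=s['tool_rot']
    yaw=np.arctan2(2*(a*b+w*c),1-2*(b*b+c*c))-np.pi
    R=np.array([[np.cos(yaw),-np.sin(yaw),0],[np.sin(yaw),np.cos(yaw),0],[0,0,1]])
    L=(Q-T)@R; L=L+[0,0,.091]      # nominal fork frame
    L=L[(L[:,0]>-.05)&(L[:,0]<.125)&(np.abs(L[:,1])<.04)&(L[:,2]>-.015)&(L[:,2]<.09)&(L[:,2]+T[2]-.091>.008)]
    from scipy.spatial.transform import Rotation as Ro
    def f2(p): return fork((L-p[:3]-[0,0,.11])@Ro.from_euler('zyx',p[3:]).as_matrix()+[0,0,.11],0)
    r=least_squares(f2,np.zeros(6),loss='soft_l1',f_scale=.003,x_scale=.01)
    p=r.x;print('offset rel nominal (grip pt) mm',np.round(p[:3]*1e3,1),'yaw,pitch(+down),roll',np.round(p[3:],3),'med',np.median(np.abs(f2(p))),len(L));return p
if __name__=='__main__': heldfork('held.png')
E
python3 fk.py; python3 - <<'E'
from plan import *
yr=.1916;R=[.6107,-.2762]; ys=-.114
for n,b in(('ins',.085),('stage',.195)): print(n,ahead(R,yr,b))
p=[.6748-.04*np.cos(ys),.1652-.04*np.sin(ys)]
for n,b in(('sins',.085),('sstage',.185)): print(n,ahead(p,ys,b))
x=ahead(R,yr,.195);plan(*x,.073+.091,yr)
E
```

```text
offset rel nominal (grip pt) mm [ 2.1 -0.9  0.1] yaw,pitch(+down),roll [-0.001 -0.004 -0.005] med 0.0009634048701373191 1096
ins [ 0.52725543 -0.29238654]
stage [ 0.41926834 -0.31333382]
sins [0.55061137 0.17941915]
sstage [0.45126047 0.19079448]
t 5.47 pos [0.4332 0.0557 0.1637] turn -0.4454 shift cm [ 8.390e+00 -3.596e+01 -3.000e-02] gap 0.0232 F [-0.3 -0.3 -1.3]
```

Request:
carry_out:
  commands:
    - [[0, 0, 0, -0.045], [0, 0, 0, -0.09], [0, 0, 0, -0.09], [0, 0, 0, -0.09], [0, 0, 0, -0.085], [0, 0, 0, -0.045], [1.6, 0, 0, 0], [2.6, 0, 0, 0], [2.6, 0, 0, 0], [1.6, -1, 0, 0], [0, -2.5, 0, 0], [0, -2.5, 0, 0], [0, -2.5, 0, 0], [0, -2.5, 0, 0], [0, -2.5, 0, 0], [0, -2.5, 0, 0], [0, -2.5, 0, 0], [0, -2.5, 0, 0], [0, -2.5, 0, 0], [0, -2.5, 0, 0]]

```text
time_s: 7.13
position: [0.4002, -0.2167, 0.1635]
tool_rot: [-0.001, -0.095, 0.995, 0.0]
wrist_force: [-0.1, 0.6, -2.2]
finger_gap: 0.0232
```

Request:
carry_out:
  commands:
    - [[0, -2.5, 0, 0], [0, -2.5, 0, 0], [0, -2.5, 0, 0], [0, -1.5, 0, 0], [0, -1, 0, 0], [0, 0, 0, 0], [0, 0, 0, 0], [0, 0, 0, 0], [0, 0, 0, 0]]

```text
time_s: 7.88
position: [0.4194, -0.3128, 0.1643]
tool_rot: [-0.0, -0.096, 0.995, 0.0]
wrist_force: [-0.6, -0.2, -1.3]
finger_gap: 0.0232
```

```bash
python3 fk.py; python3 - <<'E'
from plan import *
from fit import *
yr=.1916;R=[.6107,-.2762]
x=ahead(R,yr,.087)+.0009*np.array([-np.sin(yr),np.cos(yr)]);plan(*x,.164,yr)
E
```

```text
offset rel nominal (grip pt) mm [ 2.2 -1.2 -0.3] yaw,pitch(+down),roll [ 0.007 -0.006  0.002] med 0.0008009481330398457 2387
t 7.98 pos [ 0.4195 -0.3131  0.1645] turn 0.0004 shift cm [-10.78   0.07   0.05] gap 0.0232 F [ 0.  -0.4 -1.4]
```

View pics/held.png

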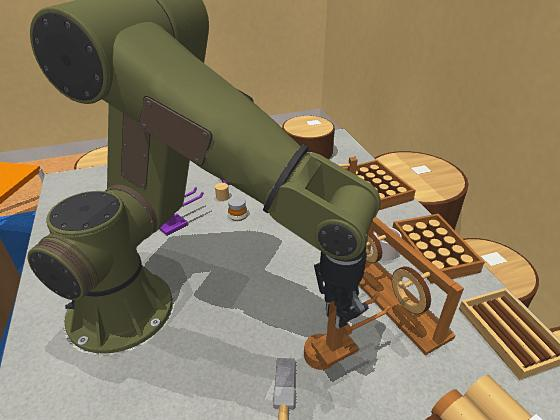

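The fork is at (335,335), with its prongs aimed at the large ring's hole at (411,290). Nothing is touching, so I'm inserting.

Request:
carry_out:
  commands:
    - [[-0.5, 0.07, 0.05, 0], [-0.8, 0, 0, 0], [-0.8, 0, 0, 0], [-0.8, 0, 0, 0], [-0.8, 0, 0, 0], [-0.8, 0, 0, 0], [-0.8, 0, 0, 0], [-0.8, 0, 0, 0], [-0.8, 0, 0, 0], [-0.8, 0, 0, 0], [-0.8, 0, 0, 0], [-0.8, 0, 0, 0], [-0.8, 0, 0, 0], [-0.5, 0, 0, 0], [-0.2, 0, 0, 0], [0, 0, 0, 0], [0, 0, 0, 0]]

```text
time_s: 9.4
position: [0.5252, -0.2925, 0.1637]
tool_rot: [-0.0, -0.095, 0.995, 0.0]
wrist_force: [-0.3, -0.3, -1.8]
finger_gap: 0.023
```

```bash
cat > ringfit.py <<'E'
from fit import *
def rf(x,y,yaw,z,f=None,n=('side','top')):
    Q=[]
    for c in n: Q.append(pts(cap(c,f if c=='side' else None))[0])
    Q=np.vstack(Q);D=Q-[x,y,z];c,s=np.cos(yaw),np.sin(yaw)
    a=c*D[:,0]+s*D[:,1];b=np.hypot(-s*D[:,0]+c*D[:,1],D[:,2])
    return fit(ring,Q[(abs(a)<.013)&(b<.056)&(b>.03)],[x,y,yaw,z])
E
python3 - <<'E'
from plan import *; from ringfit import *
r=rf(.6107,-.2762,.1916,.143,'ins.png')
s=robot.observe();print(s['position'],s['wrist_force'])
E
python3 fk.py
```

```text
ring [ 0.6103 -0.2762  0.1985  0.1439] med 0.0008 p90 0.0021 1123
[ 0.5250175  -0.29262218  0.1638319 ] [-0.35572513  0.11887479 -1.77015365]
offset rel nominal (grip pt) mm [ 4.8 -1.4 -0.8] yaw,pitch(+down),roll [-0.012  0.033  0.003] med 0.0013114939864864467 2283
```

View pics/ins.png

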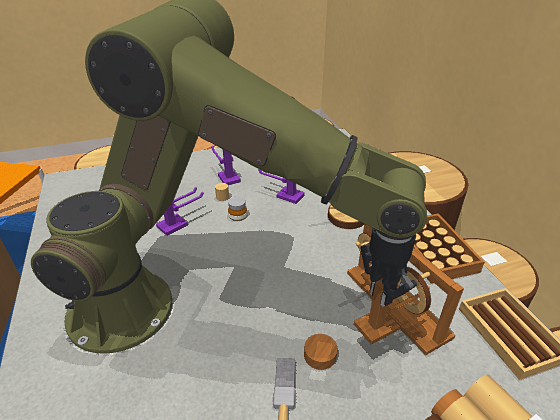

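The prongs are through the hole at about (405,290) and the ring hasn't moved (0.5 mm). The fork fit is contaminated here by the ring and rack points. Lifting now.

Request:
carry_out:
  commands:
    - [[0, 0, -0.4, 0], [0, 0, -0.5, 0], [0, 0, -0.4, 0], [0, 0, -0.3, 0], [0, 0, -0.2, 0], [0, 0, -0.2, 0], [0, 0, -0.2, 0], [0, 0, -0.2, 0], [0, 0, -0.3, 0], [0, 0, -0.3, 0], [0, 0, -0.3, 0], [0, 0, -0.3, 0], [0, 0, -0.3, 0], [0, 0, -0.3, 0], [0, 0, -0.3, 0], [0, 0, -0.2, 0], [0, 0, -0.1, 0], [0, 0, 0, 0], [0, 0, 0, 0], [0, 0, 0, 0]]

```text
time_s: 11.27
position: [0.5252, -0.2925, 0.2116]
tool_rot: [-0.0, -0.095, 0.995, 0.0]
wrist_force: [0.7, 0.0, -3.9]
finger_gap: 0.0232
```

```bash
python3 - <<'E'
from plan import *; from ringfit import *
r=rf(.6107,-.2762,.1916,.1695,'lift.png')
s=robot.observe();print(s['position'],s['wrist_force'])
E
```

```text
ring [ 0.6102 -0.2767  0.1997  0.1692] med 0.0008 p90 0.0022 1169
[ 0.52525003 -0.29245547  0.21161726] [ 0.08530532 -0.47425182 -1.88976987]
```

View pics/lift.png

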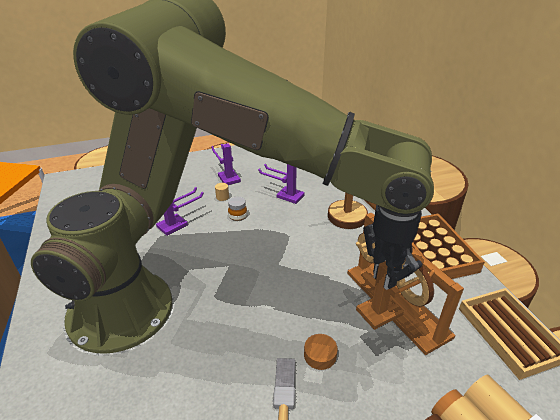

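The ring at (410,285) sits on the prongs, 26 mm higher at z 0.169, which is clear of the peg tip through its hole. Drawing it out.

Request:
carry_out:
  commands:
    - [[0.2, 0, 0, 0], [0.4, 0, 0, 0], [0.6, 0, 0, 0], [0.7, 0, 0, 0], [0.7, 0, 0, 0], [0.7, 0, 0, 0], [0.7, 0, 0, 0], [0.7, 0, 0, 0], [0.7, 0, 0, 0], [0.7, 0, 0, 0], [0.7, 0, 0, 0], [0.7, 0, 0, 0], [0.7, 0, 0, 0], [0.7, 0, 0, 0], [0.7, 0, 0, 0], [0.7, 0, 0, 0], [0.6, 0, 0, 0], [0.4, 0, -0.2, 0], [0.2, 0, -0.4, 0], [0, 0, -0.5, 0]]

```text
time_s: 13.03
position: [0.412, -0.3145, 0.2232]
tool_rot: [-0.0, -0.095, 0.995, 0.0]
wrist_force: [-0.6, -0.4, -1.5]
finger_gap: 0.0232
```

Request:
carry_out:
  commands:
    - [[0, 0, -0.5, 0], [0, 0, -0.4, 0], [0, 0, -0.2, 0], [0, 0, -0.1, 0], [0, 0, 0, 0.01], [0, 0, 0, 0.02], [0, 0, 0, 0.025], [0, 0, 0, 0.03], [0, 0, 0, 0.03], [0, 0, 0, 0.03], [0, 0, 0, 0.03], [0, 0, 0, 0.03], [0, 0, 0, 0.03], [0, 0, 0, 0.025], [0, 0, 0, 0.02], [0, 0, 0, 0.015], [0, 0, 0, 0.01], [0, 0, 0, 0], [0, 0, 0, 0]]

```text
time_s: 14.62
position: [0.4124, -0.3143, 0.2347]
tool_rot: [-0.0, 0.057, 0.998, 0.0]
wrist_force: [-0.8, -0.5, -3.1]
finger_gap: 0.0234
```

```bash
python3 - <<'E'
from plan import *; from ringfit import *
s=robot.observe();p=s['position'];ys=-.114
r=rf(*(p[:2]+.086*np.array([np.cos(ys),np.sin(ys)])),ys,p[2]-.0424,'carry.png')
x=ahead([.6351,.1697],ys,.187)+.001*np.array([-np.sin(ys),np.cos(ys)]);plan(*x,.2344,ys)
E
```

```text
ring [ 0.4985 -0.325  -0.1125  0.1923] med 0.0007 p90 0.002 1548
t 14.72 pos [ 0.4124 -0.3144  0.2348] turn 0.0004 shift cm [2.080e+00 5.073e+01 4.000e-02] gap 0.0231 F [ 0.1  0.4 -2.5]
```

View pics/carry.png

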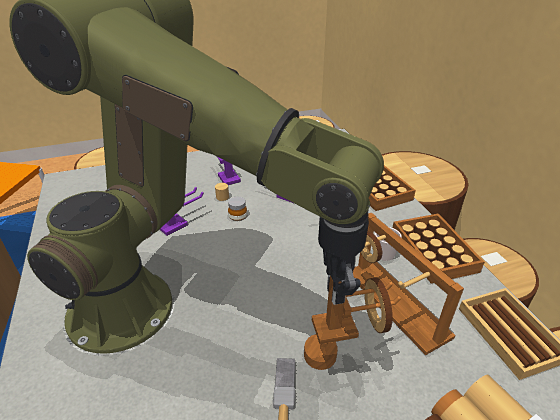

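The ring at (380,305) hangs square on the prongs, clear of the rack. Carrying it left, retreating 5 cm first to clear the small ring.

Request:
carry_out:
  commands:
    - [[0.3, 0, 0, 0], [0.6, 0, 0, 0], [0.8, 0, 0, 0], [0.8, 0.1, 0, 0], [0.8, 0.3, 0, 0], [0.8, 0.6, 0, 0], [0.6, 0.9, 0, 0], [0.3, 1.2, 0, 0], [0, 1.5, 0, 0], [0, 1.7, 0, 0], [0, 1.8, 0, 0], [0, 1.8, 0, 0], [0, 1.8, 0, 0], [0, 1.8, 0, 0], [0, 1.8, 0, 0], [0, 1.8, 0, 0], [0, 1.8, 0, 0], [0, 1.8, 0, 0], [0, 1.8, 0, 0], [0, 1.8, 0, 0]]

```text
time_s: 16.38
position: [0.3898, -0.0659, 0.2349]
tool_rot: [0.0, 0.057, 0.998, 0.0]
wrist_force: [0.7, -0.1, -1.2]
finger_gap: 0.0234
```

Request:
carry_out:
  commands:
    - [[0, 1.8, 0, 0], [0, 1.8, 0, 0], [0, 1.8, 0, 0], [0, 1.8, 0, 0], [0, 1.8, 0, 0], [0, 1.8, 0, 0], [0, 1.8, 0, 0], [0, 1.8, 0, 0], [0, 1.8, 0, 0], [0, 1.6, 0, 0], [0, 1.4, 0, 0], [0, 1.2, 0, 0], [0, 1.0, 0, 0], [0, 0.8, 0, 0], [0, 0.6, 0, 0], [0, 0.4, 0, 0], [0, 0.2, 0, 0], [0, 0, 0, 0], [0, 0, 0, 0], [0, 0, 0, 0]]

```text
time_s: 18.05
position: [0.4169, 0.1649, 0.2348]
tool_rot: [0.0, 0.057, 0.998, -0.0]
wrist_force: [-0.8, 0.5, -2.4]
finger_gap: 0.0229
```

```bash
python3 - <<'E'
from plan import *; from ringfit import *
s=robot.observe();p=s['position'];ys=-.114
r=rf(*(p[:2]+.086*np.array([np.cos(ys),np.sin(ys)])),ys,p[2]-.0424)
Q=np.vstack([pts(cap(n))[0] for n in('side','top')])
w=fit(stand,sel(Q,.57,.76,.1,.24,.01),[.675,.165,ys,.01])
c,s_=np.cos(ys),np.sin(ys);P=np.array([.6748,.1652])-.04*np.array([c,s_]);d=P-r[:2]
print('ring->peg centre along',c*d[0]+s_*d[1],'lat',-s_*d[0]+c*d[1])
x=ahead([.6351,.1697],ys,.087)+.001*np.array([-s_,c]);plan(*x,.2344,ys)
E
```

```text
ring [ 0.503   0.1541 -0.1218  0.1924] med 0.0008 p90 0.0024 588
stand [ 0.6748  0.1652 -0.1181  0.0123] med 0.0012 p90 0.0033 2997
ring->peg centre along 0.12941500781385457 lat 0.030604802615926963
t 18.25 pos [0.4169 0.1651 0.2348] turn -0.0001 shift cm [-12.93   3.04   0.04] gap 0.0229 F [ 0.1 -0.2 -3.1]
```

Request:
carry_out:
  commands:
    - [[0, 0.2, 0, 0], [0, 0.4, 0, 0], [0, 0.6, 0, 0], [0, 0.7, 0, 0], [0, 0.6, 0, 0], [0, 0.35, 0, 0], [-0.2, 0.2, 0, 0], [-0.5, 0, 0, 0], [-0.8, 0, 0, 0], [-0.8, 0, 0, 0], [-0.8, 0, 0, 0], [-0.8, 0, 0, 0], [-0.5, 0, 0, 0], [-0.2, 0, 0, 0], [0, 0, 0, 0], [0, 0, 0, 0]]

```text
time_s: 19.58
position: [0.466, 0.1903, 0.2347]
tool_rot: [-0.0, 0.057, 0.998, -0.0]
wrist_force: [0.9, -0.4, -2.6]
finger_gap: 0.0235
```

```bash
python3 - <<'E'
from plan import *; from ringfit import *
s=robot.observe();p=s['position'];ys=-.116
r=rf(*(p[:2]+.086*np.array([np.cos(ys),np.sin(ys)])),ys,p[2]-.0424,'pre.png')
c,s_=np.cos(ys),np.sin(ys);P=np.array([.6748,.1652])-.04*np.array([c,s_]);d=P-r[:2]
print('ring->peg centre along',c*d[0]+s_*d[1],'lat',-s_*d[0]+c*d[1])
E
```

```text
ring [ 0.552   0.1786 -0.1275  0.1913] med 0.0008 p90 0.0023 504
ring->peg centre along 0.08350716513990826 lat 0.0008776835861025022
```

View pics/pre.png

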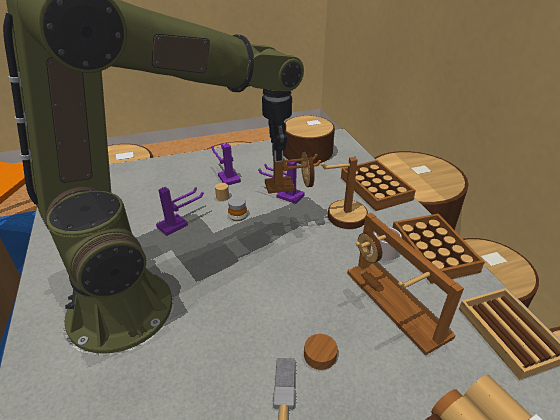

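The ring at (308,168) is lined up with the stand's peg tip at (325,165). Lateral error is 0.9 mm, with about 84 mm to go. Advancing 8 cm, then lowering the ring onto the peg.

Request:
carry_out:
  commands:
    - [[-0.2, 0.08, 0, 0], [-0.4, 0, 0, 0], [-0.6, 0, 0, 0], [-0.6, 0, 0, 0], [-0.6, 0, 0, 0], [-0.6, 0, 0, 0], [-0.6, 0, 0, 0], [-0.6, 0, 0, 0], [-0.6, 0, 0, 0], [-0.6, 0, 0, 0], [-0.6, 0, 0, 0], [-0.6, 0, 0, 0], [-0.6, 0, 0, 0], [-0.4, 0, 0, 0], [-0.3, 0, 0, 0], [-0.1, 0, 0, 0], [0, 0, 0, 0], [0, 0, 0, 0]]

```text
time_s: 21.18
position: [0.5455, 0.1821, 0.2348]
tool_rot: [-0.0, 0.057, 0.998, -0.0]
wrist_force: [-0.2, 0.9, -2.8]
finger_gap: 0.0231
```

```bash
python3 - <<'E'
from plan import *; from ringfit import *
s=robot.observe();p=s['position'];ys=-.116;print(p,s['wrist_force'])
r=rf(*(p[:2]+.086*np.array([np.cos(ys),np.sin(ys)])),ys,p[2]-.0424,'on.png')
c,s_=np.cos(ys),np.sin(ys);P=np.array([.6748,.1652])-.04*np.array([c,s_]);d=P-r[:2]
print('ring->peg centre along',c*d[0]+s_*d[1],'lat',-s_*d[0]+c*d[1])
E
```

```text
[0.54548895 0.1820727  0.23477159] [-0.22593899  0.86452965 -2.77184467]
ring [ 0.6315  0.1704 -0.1249  0.1908] med 0.0007 p90 0.0023 446
ring->peg centre along 0.0035821394693373097 lat -0.00019882452348188274
```

Request:
carry_out:
  commands:
    - [[0, 0, 0.2, 0], [0, 0, 0.3, 0], [0, 0, 0.4, 0], [0, 0, 0.4, 0], [0, 0, 0.4, 0], [0, 0, 0.3, 0], [0, 0, 0.2, 0], [0, 0, 0.2, 0], [0, 0, 0.2, 0], [0, 0, 0.2, 0], [0, 0, 0.2, 0], [0, 0, 0.2, 0], [0, 0, 0.2, 0], [0, 0, 0.3, 0], [0, 0, 0.3, 0], [0, 0, 0.3, 0], [0, 0, 0.3, 0], [0, 0, 0.2, 0], [0, 0, 0, 0], [0, 0, 0, 0]]

```text
time_s: 22.95
position: [0.5456, 0.182, 0.1867]
tool_rot: [-0.0, 0.057, 0.998, -0.0]
wrist_force: [0.1, 1.0, -0.7]
finger_gap: 0.0232
```

```bash
python3 - <<'E'
from plan import *; from ringfit import *
s=robot.observe();p=s['position'];ys=-.116;print(p,s['wrist_force'])
r=rf(.6315,.1704,ys,.163,'low.png')
c,s_=np.cos(ys),np.sin(ys);P=np.array([.6748,.1652])-.04*np.array([c,s_]);d=P-r[:2]
print('ring->peg centre along',c*d[0]+s_*d[1],'lat',-s_*d[0]+c*d[1])
E
```

```text
[0.54558314 0.18201589 0.18670966] [ 0.10838863  0.96802206 -0.65261101]
ring [ 0.6317  0.1695 -0.1184  0.1628] med 0.0008 p90 0.0023 434
ring->peg centre along 0.0033094480701994565 lat 0.0006868053218853825
```

View pics/low.png

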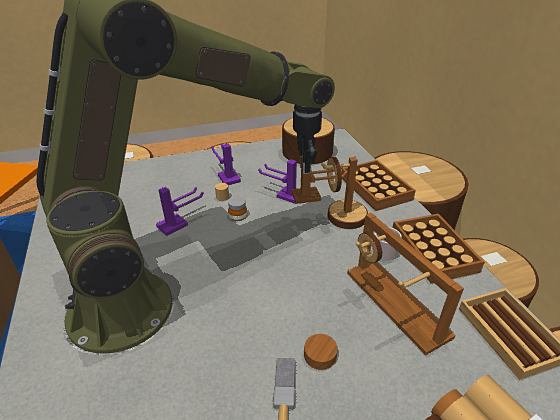

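The ring hangs on the stand peg at (334,173), centre z 0.163, and the prongs are free of it. Drawing the fork out.

Request:
carry_out:
  commands:
    - [[0.2, 0, 0, 0], [0.4, 0, 0, 0], [0.6, 0, 0, 0], [0.8, 0, 0, 0], [0.8, 0, 0, 0], [0.8, 0, 0, 0], [0.8, 0, 0, 0], [0.8, 0, 0, 0], [0.8, 0, 0, 0], [0.8, 0, 0, 0], [0.8, 0, 0, 0], [0.8, 0, 0, 0], [0.8, 0, 0, 0], [0.8, 0, 0, 0], [0.8, 0, 0, 0], [0.8, 0, 0, 0], [0.8, 0, 0, 0], [0.8, 0, 0, 0], [0.6, -0.5, 0, 0], [0.3, -1, 0, 0]]

```text
time_s: 24.72
position: [0.403, 0.1832, 0.1868]
tool_rot: [-0.0, 0.056, 0.998, 0.0]
wrist_force: [1.0, -0.5, -2.2]
finger_gap: 0.0231
```

Request:
carry_out:
  commands:
    - [[0, -1.5, 0, 0], [0, -1.5, 0, 0], [0, -1.5, 0, 0], [0, -1.5, 0, 0], [0, -1, 0, 0], [0, -0.5, 0.5, 0], [0, 0, 1, 0], [0, 0, 1.5, 0], [0, 0, 1.5, 0], [0, 0, 1.5, 0], [0, 0, 1, 0], [0, 0, 0.8, 0], [0, 0, 0.4, 0], [0, 0, 0, 0], [0, 0, 0, 0], [0, 0, 0, 0]]

```text
time_s: 26.05
position: [0.3956, 0.1087, 0.1053]
tool_rot: [0.0, 0.057, 0.998, 0.0]
wrist_force: [-1.2, 0.1, -2.5]
finger_gap: 0.0232
```

```bash
python3 plan.py .4 .1 .0915 -.114; python3 fk.py
```

```text
t 26.05 pos [0.3956 0.1087 0.1053] turn 0.0003 shift cm [-0.53 -0.81  1.38] gap 0.0232 F [-1.2  0.1 -2.5]
offset rel nominal (grip pt) mm [ 1.8 -1.1 -0.9] yaw,pitch(+down),roll [-0.    -0.015 -0.004] med 0.0009656969894676632 958
```

Request:
carry_out:
  commands:
    - [[0, 0, 0.4, 0], [0, 0, 0.4, 0], [0, 0, 0.2, 0], [0, 0, 0.15, 0], [0, 0, 0.1, 0], [0, 0, 0.1, 0], [0, 0, 0.05, 0], [0, 0, 0, 0], [0, 0, 0, 0]]

```text
time_s: 26.9
position: [0.3954, 0.1085, 0.0915]
tool_rot: [0.0, 0.057, 0.998, -0.0]
wrist_force: [-5.2, -2.4, 12.7]
finger_gap: 0.0232
```

Foot contact (about 13 N). Opening and retreating.

Request:
carry_out:
  commands:
    - [[0, 0, 0, 0], [0, 0, 0, 0], [0, 0, 0, 0], [0, 0, 0, 0], [0, 0, 0, 0], [0, 0, 0, 0], [0, 0, 0, 0], [0, 0, 0, 0]]
  grip: 1

```text
time_s: 27.57
position: [0.3953, 0.1086, 0.0908]
tool_rot: [-0.0, 0.057, 0.998, 0.0]
wrist_force: [-0.2, -0.3, 0.1]
finger_gap: 0.0855
```

Request:
carry_out:
  commands:
    - [[0, 0, -0.5, 0], [0, 0, -1, 0], [0, 0, -1.5, 0], [0, 0, -2, 0], [0, 0, -2, 0], [0, 0, -2, 0], [0, 0, -2, 0], [0, 0, -2, 0], [0, 0, -1, 0], [0, 0, -0.5, 0], [0, 0, 0, 0], [0, 0, 0, 0], [0, 0, 0, 0]]

```text
time_s: 28.65
position: [0.3949, 0.1085, 0.2347]
tool_rot: [-0.001, 0.057, 0.998, -0.0]
wrist_force: [-0.6, -1.0, -0.3]
finger_gap: 0.0853
```

```bash
python3 - <<'E'
from plan import *; from ringfit import *
s=robot.observe();ys=-.116;print(s['time_s'],s['position'],s['wrist_force'],s['finger_gap'])
Q=np.vstack([pts(cap(n,'end.png' if n=='side' else None))[0] for n in('side','top')])
fit(fork,sel(Q,.34,.53,.05,.16,.008,.145),[.397,.108,-.114])
for z in(.06,.13): pass
r=rf(.6315,.1704,ys,.163)
c,s_=np.cos(ys),np.sin(ys);P=np.array([.6748,.1652])-.04*np.array([c,s_]);d=P-r[:2]
print('ring->peg centre along',c*d[0]+s_*d[1],'lat',-s_*d[0]+c*d[1])
E
```

```text
28.65 [0.39494256 0.10852443 0.23472586] [-0.61536565 -0.95634908 -0.27985748] 0.08533784537057057
fork [ 0.3981  0.1068 -0.113 ] med 0.001 p90 0.0025 1014
ring [ 0.6311  0.1705 -0.112   0.1637] med 0.0008 p90 0.0022 928
ring->peg centre along 0.004014574747154508 lat -0.00019933317845795165
```

View pics/end.png

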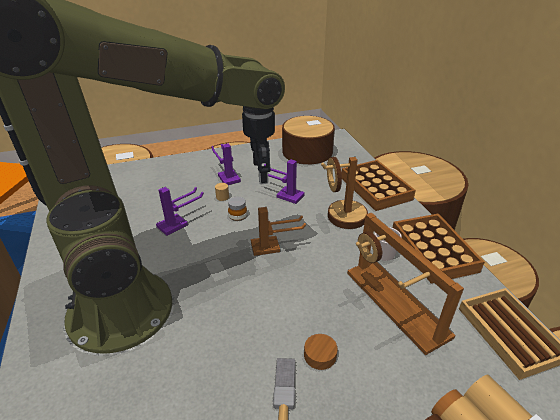

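The fork stands upright at (265,235), the ring hangs on the stand at (333,172), and the bystanders are where they were. Handing in.

```bash
python3 -c "
from plant import robot
print(robot.job_done())"
```

```text
the job is handed in; nothing more can be done
None
```

The large ring now hangs on the display stand's peg, and the fork stands upright on the table again. I handed the job in at about 28.7 s of the 72 s allowed; no verdict was reported.

I gripped the wooden fork by its handle and put the prongs through the large ring. I lifted it 26 mm off the right rack peg, carried it over and lowered it onto the stand's peg. I then drew the fork out and set it down at about (0.398, 0.107).

- **Ring:** the last fit put its centre 4 mm along and 0.2 mm across from the middle of the peg, and 26 mm below the peg's axis. The fork is well clear of it.
- **Fork:** its upright model fits the camera points to a median of 1 mm, with the foot on the table.
- **Gripper:** open and about 10 cm above the fork, reading no more than sensor noise.
- **Other goods:** the small ring and the rest looked unmoved in the last picture. I did not measure them again.

One check disagreed: with the prongs inside the ring, the fit of the held fork showed a tilt of 0.033 rad. Ring and rack points had got mixed into that fit. A clean fit before setting the fork down showed 0.015 rad.

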